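# Turn the big pot mat over with the turner

## Robot

A 6-joint arm with a two-finger parallel gripper is mounted at the origin on the work surface. World frame = base frame: x ahead of the robot, y to its left, z up, the work surface at z = 0. Lengths are in m, angles in rad, forces in N, time in s.
With the tool pointing down it reaches from about 0.25 to 0.8 m from the base axis. Payload 3.9 kg.
Tool frame: the origin (TCP) lies midway between the tips of the shut fingers; the grasp point (between the pads) lies 19 mm behind it; z points along the fingers, y is the line along which they close (so a half turn about z gives the same grasp; the last joint's range is limited). The gripper opens to 85 mm and grips with 20 to 120 N. Pads are 22 mm wide; open, the fingers measure 114 mm over their backs; the gripper's body (76 mm by 85 mm) begins 54 mm behind the grasp point. The pads swing forward as they close: fully open they stand 13 mm farther back than shut.
Start: joints at [-1.122, 0.26, -0.138, 1.173, 0, 1.571], TCP at [0.228, -0.473, 0.231] pointing down, gripper open.
Joint ranges: [-2.78, 2.78], [-0.83, 1.72], [-1.28, 1.37], [-1.9, 2.12], [-1.57, 1.48], [-3.14, 3.14]. Speed limits (rad/s): [2.57, 2.57, 3.14, 3.14, 3.14, 3.14].

## Interface

Orientations are given as a rotation vector (axis times angle).
In Python, from workcell import telemetry, optics, env gives the robot as it stands. The module is installed in compiled form; this text tells all that it offers.
- The arm moves only by the tool move_arm, never from a script. Its argument "steps" is a list of rows, each a list of 7 numbers: the shift along the tool's x, y, z in cm, then the turn, a rotation vector about the tool's x, y, z in degrees, then the finger opening in cm, from 0 to 8.54. A call has 1 to 5 rows; each row shifts and turns the commanded pose from where the row before left it, along the tool's axes as they then stand; what a row does not reach is not made up. A row lasts 1/8 s, in which the tool goes at most 62.5 mm and 10.7 degrees, less where a joint would pass 70% of its speed; a pose out of reach is approached as far as the arm can. A call is refused whole if a number of a shift passes 6.25 or a number of a turn 10.7, either way. A call with a gripper value outside its range is refused whole. The fingers move at their own pace and stop on an object; "force" is the grip in N (left out, the last holds). Time passes only in rows, so rows that do not move let the fingers close. It gives the time, the measured TCP pose, the force, the opening and the grip force at its end, in the units of the state.
- telemetry.observe(): the state, without advancing time (a new reading comes with each control period).
- optics.snapshot(name): name is "scene" or "top" or "wrist"; returns a dict with "frame" (400x640x3 uint8, red, green, blue), "range_z" (400x640 float32, m along the optical axis (not along the pixel's ray), 0 where there is no reading), "fx", "fy", "cx", "cy" (pixels), "distortion" ([k1, k2, p1, p2, k3] as OpenCV has them; the pictures are not rectified), "rvec" (rotation vector, rad) and "tvec" (3), from world to camera coordinates, as OpenCV has them. Camera axes: x right, y down, z forward; pixel columns grow to the right and rows downward; lengths in m; the calibration is good to about 2 mm. A picture is of the moment at which its call begins.
- env.hand_in(): hands the job in; it is judged then, once.
The state is a dict: "time": time; "q": joint angles; "dq": joint speeds; "tau": joint torques, N m; "eef_pos": TCP position; "tcp_rot": TCP orientation; "force": force on the tool from outside, world axes, zero at the start; "torque": the same for the moment, N m; "grip_width": finger opening in m; "grip_force": force on a finger pad.
Only numpy, scipy, OpenCV 4.12 (cv2) and the standard library are available. Lean on these libraries where they do the work, as an engineer would, in place of code of your own. Each camera call takes 0.05 s, during which the arm holds its last target. There are 200 camera calls.

## Task

Pick up the steel turner from the counter and use its blade, not your fingers, to flip the bigger of the two round pot mats over, so that it lies flat on the drying rack with its cork underside up. Leave the smaller mat as it lies, then lay the turner back down on the bare counter, blade and foot flat on it as you found it.

Things in the scene. Friction and masses are not known exactly. Their poses are not given: they have to be found in the camera images.
- turner: Steel turner, 160 g, lying with its blade roughly towards +y. Origin: on the counter below mid-grip and its balance; x to the blade tip, z up. Wooden handle: bar 16 wide, 22 high, x -120 to 30, centre line at z = 31. Foot at x = -108 reaches z = 0. Thin neck slopes down from the handle to the flat level blade: 50 wide, 3 thick, x = 50 to the tip at 140, underside z = 0. All mm.
- big_mat: The bigger round pot mat, to be flipped: rigid disc 130 mm across, 12 mm thick, about 110 g, dark wood above, light cork below. Lies wood up on the rack. Origin: centre of the cork face; z out of the wood face. Levered up at its -y (rack axes) edge it pivots where its far rim meets the slats, 53 mm past its centre, and falls over once pushed a little past upright.
- small_mat: The smaller round pot mat, to be left alone: 100 mm across, 12 mm thick, same materials, wood up on the other lane of the rack. Origin: centre of its cork face; z out of the wood face.
- rack: Fixed wooden rack, 256 (x) by 320 (y), slat tops at z = 60. Origin: on the counter, mid-footprint. Four slats along y, 22 wide, 14 thick, at x = +-19, +-117: two lanes at x = +-68, gap 76, open at the ends, so the blade fits under a mat. Below: posts under the slats and crossbars at y = +-135, tops at 20. Mats lie mid-lane in the -y half; the +y half is free. All mm.
Things that resemble listed ones, but are neither listed nor needed, are in the scene too. What is shaped like the big_mat but blue, pink or yellow is not meant.

How it is judged:
On the way, in this order (a step that is already met when the one before it is completed fails the run):
1. the turner is picked up off the counter (height (world z) of turner above 0.03 m), for 0.2 s.
2. the turner levers the big mat up by more than 30 degrees (angle between big_mat's own z axis and vertical above 0.52 rad and contact force between turner and big_mat above 0.02 N), for 0.1 s.
3. the big mat lies cork up on the rack (angle between big_mat's own z axis and vertical above 2.97 rad and height (world z) of big_mat between 0.06 and 0.084 m), for 0.2 s.
At the end, for the whole second after the job is handed in: Big mat at rest on the slats, cork up, within 10 degrees of flat (cork face 60 to 84 mm up); small mat wood up, within 20 mm of its start and 10 degrees of flat; turner at rest on the counter, underside within 12 mm of it, within 10 degrees of level (all of step 3 and linear speed of each of big_mat, turner below 0.02 m/s and distance of small_mat from where it was at the start of the episode below 0.02 m and angle between each of small_mat, turner's own z axis and vertical below 0.17 rad and height (world z) of turner below 0.012 m); the robot touches nothing.
It fails at once if the fingers push the big mat (contact force between the fingers and big_mat above 1 N).
It fails at once if the small mat is shifted more than 20 mm (distance of small_mat from where it was at the start of the episode above 0.02 m).
It fails at once if the big mat falls off the rack (height (world z) of big_mat below 0.03 m).
It also fails if it takes over 48 s, if anything falls off the work surface, if the arm or the gripper's body presses on something with over 40 N, if the wrist force passes 120 N, or if a joint passes its speed limit or range.

## Working session

There is one attempt and no reset: what is moved stays moved. The work goes in short steps, Python scripts to look and compute and a tool call to move; the robot and the scene stay as the last step left them, time stands still between calls to the robot, and variables do not carry over. Pictures are saved under pics/ and viewed, at most 10 in all, crops included, and the job is handed in when it is done.

Besides the shell and the picture viewer there is one more tool, called as a command line: name --pt "numbers of a row" for each row, then --argument value for the rest. move_arm: Moves the arm, as the interface text tells. Its arguments: {"type":"object","properties":{"steps":{"type":"array"},"force":{"type":"number"}},"required":["steps"]}

```bash
mkdir -p pics; cat > h.py <<'E'
import numpy as np, cv2
from workcell import telemetry, optics, env
from scipy.spatial.transform import Rotation as R
def snap(n,save=None):
    s=optics.snapshot(n)
    if save: cv2.imwrite('pics/'+save,s['frame'][:,:,::-1])
    return s
def cam(s):
    K=np.array([[s['fx'],0,s['cx']],[0,s['fy'],s['cy']],[0,0,1.]])
    return K,np.array(s['distortion'],float),np.array(s['rvec'],float).ravel(),np.array(s['tvec'],float).ravel()
def cast(s,uv,z):
    "pixels to world points on plane z"
    K,d,r,t=cam(s); M=R.from_rotvec(r).as_matrix()
    p=cv2.undistortPoints(np.array(uv,float).reshape(-1,1,2),K,d)[:,0]
    D=np.c_[p,np.ones(len(p))]@M; C=-M.T@t
    return C+D*((z-C[2])/D[:,2])[:,None]
def depthpts(s,uv):
    K,d,r,t=cam(s); M=R.from_rotvec(r).as_matrix()
    uv=np.array(uv,int).reshape(-1,2)
    p=cv2.undistortPoints(uv.astype(float).reshape(-1,1,2),K,d)[:,0]
    zz=s['range_z'][uv[:,1],uv[:,0]]
    return (np.c_[p,np.ones(len(p))]*zz[:,None]-t)@M
E
python3 - <<'E'
from h import *
import pickle
for n in('scene','top'):
    s=snap(n,n+'0.png'); pickle.dump(s,open(n+'0.pkl','wb'))
    K,d,r,t=cam(s); print(n,-R.from_rotvec(r).as_matrix().T@t)
o=telemetry.observe(); print(o)
E
```

```text
scene [ 0.93078817 -0.40773448  1.08261943]
top [ 0.37281535 -0.0045555   1.30941144]
{'time': 0.1, 'q': array([-1.12204046e+00,  2.60646122e-01, -1.39211517e-01,  1.17272549e+00,
        2.04859343e-05,  1.57083863e+00]), 'dq': array([ 4.78284735e-04, -2.63292698e-03,  4.03424648e-03,  2.43383027e-04,
        1.55429605e-03, -2.61928599e-05]), 'tau': array([-1.16076849e-04, -4.06507337e+01,  2.54527831e+01,  1.00918926e-02,
        2.00578251e-05, -1.86272825e-05]), 'eef_pos': array([ 0.2275109 , -0.47246819,  0.23054438]), 'tcp_rot': array([-3.06115338e+00, -6.98550749e-01,  5.92846258e-04]), 'force': array([-0.61846544,  0.04973849, -0.35532231]), 'torque': array([ 0.01601095, -0.02463354,  0.01703567]), 'grip_force': 0.0, 'grip_width': 0.08585430560490062}
```

View pics/top0.png

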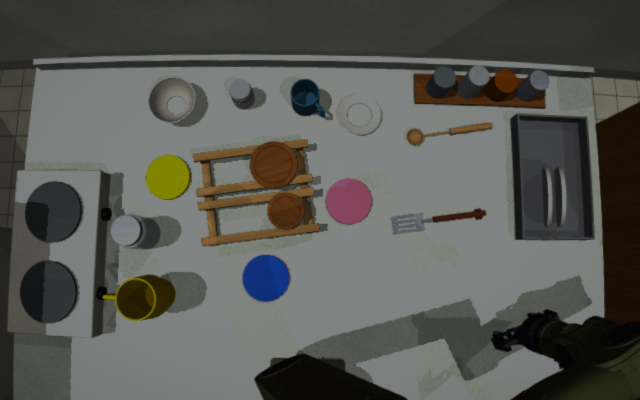

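View pics/scene0.png

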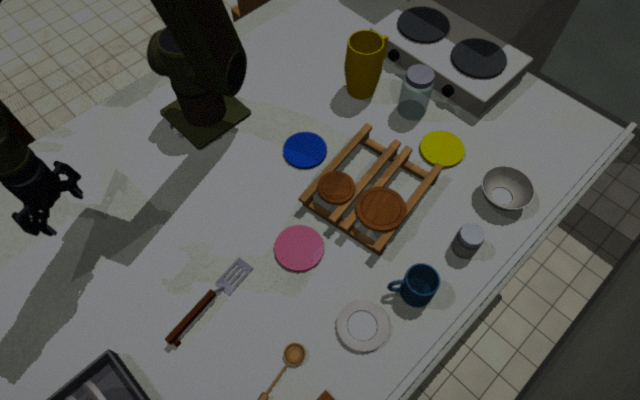

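The top view looks down with +x up and +y left. The candidate round mats are wood discs at (274,164), which is larger, and (286,211), which is smaller. The yellow (168,177), pink (349,201) and blue (266,278) discs don't count. The turner has its slotted blade at (408,223) and its handle running to (481,214). The spoon at (415,136) is a decoy. The big mat is therefore (274,164), to be confirmed by size.

```bash
python3 - <<'E'
from h import *
import pickle
s=pickle.load(open('top0.pkl','rb')); im=s['frame']
cv2.imwrite('pics/crop0.png',cv2.resize(im[130:260,180:500,::-1],(800,325),interpolation=cv2.INTER_CUBIC))
# depth points in rack region
v,u=np.mgrid[130:260,180:340]; uv=np.c_[u.ravel(),v.ravel()]
P=depthpts(s,uv); ok=(P[:,2]>.064)&(P[:,2]<.085)
m=np.zeros((400,640),np.uint8); m[uv[ok,1],uv[ok,0]]=255
m=cv2.morphologyEx(m,cv2.MORPH_OPEN,np.ones((7,7)))
c,_=cv2.findContours(m,0,1)
for k in c:
    if cv2.contourArea(k)<200: continue
    q=cast(s,k[:,0],.072)[:,:2].astype(np.float32); (x,y),r=cv2.minEnclosingCircle(q); mo=q.mean(0)
    e=cv2.fitEllipse(q); print('mat',e, 'mce',x,y,r,'medz',np.median(P[ok&(np.hypot(P[:,0]-x,P[:,1]-y)<.04),2]))
sl=(P[:,2]>.045)&(P[:,2]<.064); m=np.zeros((400,640),np.uint8); m[uv[sl,1],uv[sl,0]]=255
q=P[(P[:,2]>.045)][:,:2].astype(np.float32)
print('rack',cv2.minAreaRect(q))
print('slat z',np.median(P[sl,2]))
# turner
v,u=np.mgrid[195:250,385:500]; uv=np.c_[u.ravel(),v.ravel()]
P=depthpts(s,uv); print('counter z',np.median(P[:,2]))
h=P[:,2]>.03; print('handle',h.sum(),cv2.minAreaRect(P[h][:,:2].astype(np.float32)),np.percentile(P[h,2],[50,90]))
hsv=cv2.cvtColor(im,cv2.COLOR_RGB2HSV)[195:250,385:500].reshape(-1,3)
print(im[214,460],im[218,400],im[240,440])
hm=((hsv[:,0]<15)|(hsv[:,0]>170))&(hsv[:,1]>110)
q=cast(s,uv[hm],.042)[:,:2].astype(np.float32); print('handle col',hm.sum(),cv2.minAreaRect(q))
E
```

```text
mat ((0.5045350790023804, 0.06445096433162689), (0.09496772289276123, 0.09687422960996628), 39.07428741455078) mce 0.5051959753036499 0.06507619470357895 0.0500444732606411 medz 0.07163452213447788
mat ((0.6305609345436096, 0.10137040913105011), (0.12268885225057602, 0.12745794653892517), 106.94864654541016) mce 0.6309775710105896 0.10078601539134979 0.06557545065879822 medz 0.0716693265481326
rack ((0.5206294655799866, 0.1451747864484787), (0.3367515504360199, 0.3195797801017761), 8.524401664733887)
slat z 0.05849687740528299
counter z -5.32804310272759e-05
handle 346 ((0.4559536874294281, -0.24380791187286377), (0.03290345519781113, 0.5055019855499268), 15.437783241271973) [0.04146755 0.04620918]
[57 30 16] [95 98 98] [128 131 130]
handle col 269 ((0.5059906840324402, -0.41325339674949646), (0.025367936119437218, 0.1487155556678772), 4.781578540802002)
```

View pics/crop0.png

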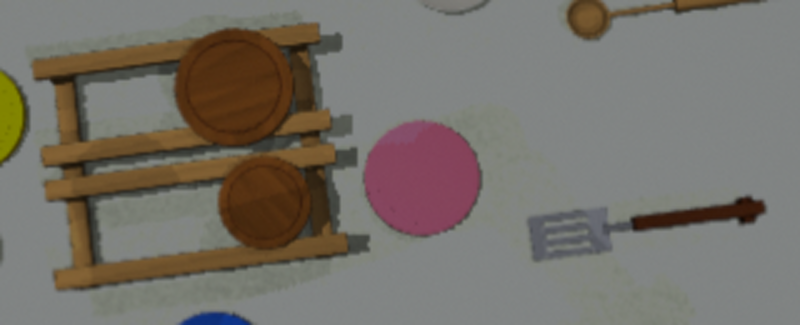

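Sizes match: the mats measure 131 mm and 100 mm across with tops at z = 72 mm, so the wood disc at (274,164) is the big mat. The crop confirms the wooden top and the turner at right. Next I measure the rack yaw and work out the moves.

```bash
cat >> h.py <<'E'
def rel(p,az,o=None):
    "tool-frame shift cm (tool down) and tool-z turn deg to reach TCP p with tool x azimuth az(deg)"
    o=o or telemetry.observe(); M=R.from_rotvec(o['tcp_rot']).as_matrix()
    a=np.degrees(np.arctan2(M[1,0],M[0,0]))
    print('t %.2f'%o['time'],'tcp',o['eef_pos'].round(4),'az %.2f'%a,'zdev',M[:,2].round(4),'grip',round(o['grip_width'],4),round(o['grip_force'],1),'F',np.round(o['force'],1))
    print('shift cm',(100*M.T@(np.array(p)-o['eef_pos'])).round(2),'turn z',round(-(az-a),2))
E
python3 - <<'E'
from h import *
import pickle
s=pickle.load(open('top0.pkl','rb')); im=s['frame']
v,u=np.mgrid[130:260,180:340]; uv=np.c_[u.ravel(),v.ravel()]
P=depthpts(s,uv); sl=(P[:,2]>.05)&(P[:,2]<.067)
mats=[(.6309,.1010,.075),(.5050,.0648,.058)]
for x,y,r in mats: sl&=np.hypot(P[:,0]-x,P[:,1]-y)>r
m=np.zeros((400,640),np.uint8); m[uv[sl,1],uv[sl,0]]=255
n,l,st,_=cv2.connectedComponentsWithStats(m)
q=cast(s,uv,.06)[:,:2]; lab=l[uv[:,1],uv[:,0]]
for i in range(1,n):
    if st[i,4]<60: continue
    print(st[i],cv2.minAreaRect(q[lab==i].astype(np.float32)))
d=np.array([-.0833,.9965]); c=np.array([.506,-.4133]); o=c+.045*d; print('turner origin',o)
# blade check on z=0
b=cast(s,[[391,216],[394,235],[425,232],[422,211]],.003); print(b.round(3))
rel([o[0],o[1],.10],94.8)
E
```

```text
[287 139  21  10 142] ((0.6923872232437134, 0.037269145250320435), (0.02381758950650692, 0.05489111319184303), 8.25818157196045)
[193 145  64  17 503] ((0.662479043006897, 0.2370738685131073), (0.02469903975725174, 0.17783939838409424), 8.296512603759766)
[295 174  18  10 126] ((0.5960759520530701, 0.019120264798402786), (0.023015096783638, 0.04764280095696449), 9.22857666015625)
[196 182  62  15 486] ((0.5649726986885071, 0.22812913358211517), (0.023199157789349556, 0.16700094938278198), 8.546319007873535)
[289 187  26  10 149] ((0.5573962330818176, 0.02265789732336998), (0.02265596203505993, 0.06607459485530853), 8.50711441040039)
[198 193  78  18 614] ((0.5309038758277893, 0.19908933341503143), (0.02308213897049427, 0.21348226070404053), 8.67834186553955)
[202 223 117  23 842] ((0.44205042719841003, 0.1326187402009964), (0.022699980065226555, 0.3169405460357666), 8.653680801391602)
turner origin [ 0.5022515 -0.3684575]
[[ 0.503 -0.23   0.003]
 [ 0.45  -0.238  0.003]
 [ 0.46  -0.326  0.003]
 [ 0.519 -0.318  0.003]]
t 0.10 tcp [ 0.2275 -0.4725  0.2305] az 25.71 zdev [-8.0e-04  1.6e-03 -1.0e+00] grip 0.0859 0.0 F [-0.6  0.  -0.4]
shift cm [29.27  2.57 13.05] turn z -69.09
```

move_arm --pt "5.8 0.5 0.6 0 0 0 8.5" --pt "5.8 0.5 0.6 0 0 0 8.5" --pt "5.8 0.5 0.6 0 0 0 8.5" --pt "5.8 0.5 0.6 0 0 0 8.5" --pt "5.8 0.5 0.6 0 0 0 8.5"

```text
time: 0.72
eef_pos: [0.5014, -0.3687, 0.2006]
tcp_rot: [-3.062, -0.699, 0.001]
force: [0.4, -1.2, 0.2]
grip_width: 0.0853
grip_force: 0.0
```

move_arm --pt "0 0 0 0 0 -10.5 8.5" --pt "0 0 0 0 0 -10.5 8.5" --pt "0 0 0 0 0 -10.5 8.5" --pt "0 0 0 0 0 -10.5 8.5" --pt "0 0 0 0 0 -10.5 8.5"

```text
time: 1.35
eef_pos: [0.4996, -0.3694, 0.2007]
tcp_rot: [-2.431, -1.988, 0.001]
force: [0.2, -0.2, -0.1]
grip_width: 0.0849
grip_force: 0.0
```

move_arm --pt "0 0 0 0 0 -10 8.5" --pt "0 0 0 0 0 -10 8.5" --pt "0 0 0 0 0 0 8.5"

```text
time: 1.72
eef_pos: [0.4996, -0.3695, 0.2008]
tcp_rot: [-2.058, -2.372, 0.0]
force: [0.5, -0.1, 0.7]
grip_width: 0.085
grip_force: 0.0
```

```bash
python3 - <<'E'
from h import *
import pickle
s=snap('wrist','w1.png'); pickle.dump(s,open('w1.pkl','wb'))
rel([.502,-.368,.1],98)
E
```

```text
t 1.77 tcp [ 0.4997 -0.3695  0.2008] az 98.04 zdev [-8.e-04  5.e-04 -1.e+00] grip 0.085 0.0 F [ 0.3 -0.4 -0.1]
shift cm [ 0.11  0.26 10.08] turn z 0.04
```

View pics/w1.png

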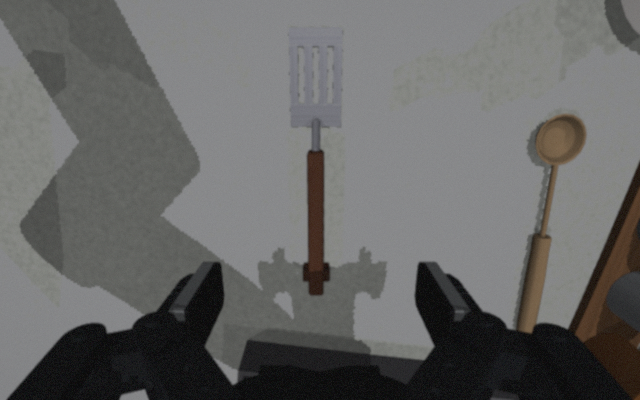

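The wrist view shows the turner nearly aligned with the tool, with the blade centred at (316,77) and the handle running from (316,150) to (317,293).

```bash
python3 - <<'E'
from h import *
import pickle
s=pickle.load(open('w1.pkl','rb')); im=s['frame']
hsv=cv2.cvtColor(im,cv2.COLOR_RGB2HSV)
m=cv2.inRange(hsv,(0,90,40),(12,255,255))|cv2.inRange(hsv,(170,90,40),(180,255,255)); m[:,:280]=0;m[:,350:]=0;m[300:]=0;m[:145]=0
v,u=np.nonzero(m); q=cast(s,np.c_[u,v],.042)[:,:2]
k=v<258; c=q[k].mean(0); w=np.linalg.svd(q[k]-c)[2][0]; w*=np.sign(w[1])
print('n',k.sum(),'az',np.degrees(np.arctan2(w[1],w[0])),'c',c)
a=(q-c)@w; b=(q-c)@[-w[1],w[0]]; print('len',a.min(),a.max(),'wid',np.percentile(b[k],[1,99]))
of=c+w*(a.max()-.030); print('origin from front end',of,'from rear',c+w*(a.min()+.12))
print('blade corners',cast(s,[[290,27],[343,27],[341,127],[290,126]],.003)[:,:2].round(4))
rel([of[0],of[1],.015],np.degrees(np.arctan2(w[1],w[0])))
E
```

```text
n 1479 az 98.20566997970822 c [ 0.49919759 -0.38995351]
len -0.09552316240808603 0.050856705025679634 wid [-0.00633774  0.00649816]
origin from front end [ 0.49622078 -0.36931034] from rear [ 0.49570409 -0.36572727]
blade corners [[ 0.4536 -0.2355]
 [ 0.5019 -0.2286]
 [ 0.5145 -0.3183]
 [ 0.4642 -0.3245]]
t 1.77 tcp [ 0.4997 -0.3695  0.2008] az 98.04 zdev [-8.e-04  5.e-04 -1.e+00] grip 0.085 0.0 F [ 0.3 -0.4 -0.1]
shift cm [ 0.06 -0.33 18.58] turn z -0.16
```

move_arm --pt "0.1 -0.3 5.0 0 0 0 8.5" --pt "0 0 5.0 0 0 0 8.5" --pt "0 0 4.0 0 0 0 6" --pt "0 0 3.0 0 0 0 4" --pt "0 0 1.5 0 0 0 4" --force 110

```text
time: 2.4
eef_pos: [0.4956, -0.3682, 0.0142]
tcp_rot: [-2.057, -2.37, 0.0]
force: [-0.3, 0.1, -0.5]
grip_width: 0.0402
grip_force: 0.0
```

move_arm --pt "0 0 0 0 0 0 3" --pt "0 0 0 0 0 0 1" --pt "0 0 0 0 0 0 0" --pt "0 0 0 0 0 0 0" --pt "0 0 0 0 0 0 0" --force 110

```text
time: 3.02
eef_pos: [0.4978, -0.3698, 0.0177]
tcp_rot: [2.055, 2.373, 0.0]
force: [-1.1, 0.0, 6.4]
grip_width: 0.014
grip_force: 108.5
```

move_arm --pt "0 0 -1 0 0 0 0" --pt "0 0 -3 0 0 0 0" --pt "0 0 -4 0 0 0 0" --pt "0 0 -3 0 0 0 0" --pt "0 0 0 0 0 0 0"

```text
time: 3.65
eef_pos: [0.4985, -0.3703, 0.1292]
tcp_rot: [2.053, 2.371, 0.001]
force: [-0.3, 0.6, -2.1]
grip_width: 0.0138
grip_force: 107.8
```

move_arm --pt "3 4 0 0 0 0 0" --pt "4 4 0 0 0 0 0" --pt "4 4 0 0 0 0 0" --pt "4 4 0 0 0 0 0" --pt "2 4 0 0 0 0 0"

```text
time: 4.28
eef_pos: [0.67, -0.1694, 0.1243]
tcp_rot: [-2.052, -2.374, 0.002]
force: [0.7, -0.6, -2.7]
grip_width: 0.0137
grip_force: 107.8
```

```bash
cat >> h.py <<'E'
f=np.array([.989,.1478]); e=np.array([-.1478,.989])
def go(tf,te,tz,az=98.5):
    o=telemetry.observe(); p=o['eef_pos'][:2]; print('f %.4f e %.4f'%(p@f,p@e)); xy=tf*f+te*e; rel([*xy,tz],az,o)
E
python3 - <<'E'
from h import *
import pickle
s=snap('wrist','w2.png'); pickle.dump(s,open('w2.pkl','wb'))
go(.640,-.24,.064)
E
```

```text
f 0.6437 e -0.2641
t 4.33 tcp [ 0.6757 -0.1661  0.1241] az 98.54 zdev [ 0.0027  0.0038 -1.    ] grip 0.014 108.0 F [ 7.5  1.2 -1.8]
shift cm [ 2.4  -0.39  6.02] turn z 0.04
```

View pics/w2.png

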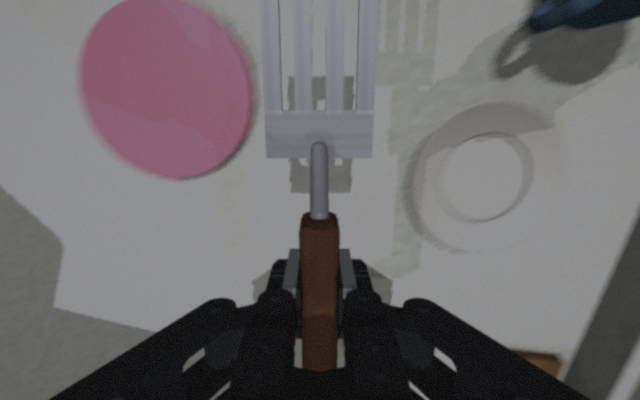

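The turner is held straight, with the blade centred at column 319 and the handle at 320. Next I check the blade's height and pitch from depth.

```bash
python3 - <<'E'
from h import *
import pickle
s=pickle.load(open('w2.pkl','rb'))
for uv in ([290,10],[320,10],[350,60],[290,130],[345,130],[320,240]):
    P=depthpts(s,[uv])[0]; print(uv,P.round(4),'f %.4f e %.4f'%(P[:2]@f,P[:2]@e))
s=snap('top','t2.png'); b=s['range_z']
v,u=np.mgrid[120:260,280:440]; uv=np.c_[u.ravel(),v.ravel()]; P=depthpts(s,uv); F=P[:,:2]@f; E_=P[:,:2]@e
k=(abs(F-.642)<.032)&(P[:,2]>.085)&(E_>-.22); print(k.sum(), 'tip e',E_[k].max() if k.any() else 0)
for a in (-.21,-.19,-.17,-.15,-.13,):
    j=k&(abs(E_-a)<.01); print(a,np.median(P[j,2]),F[j].min(),F[j].max())
go(.640,-.24,.064)
E
```

```text
[290, 10] [ 0.6293 -0.0369 -0.0008] f 0.6170 e -0.1295
[320, 10] [ 0.6506 -0.0338 -0.0007] f 0.6384 e -0.1296
[350, 60] [ 0.6775 -0.0636 -0.0012] f 0.6606 e -0.1630
[290, 130] [ 0.6479 -0.1096  0.1093] f 0.6246 e -0.2041
[345, 130] [ 0.673  -0.1059  0.1086] f 0.6499 e -0.2042
[320, 240] [ 0.6672 -0.1452  0.1476] f 0.6384 e -0.2422
537 tip e -0.1251343614008269
-0.21 0.10894229248898352 0.6199338327172708 0.6697539264610571
-0.19 0.10894475220154719 0.6194723618931701 0.6704916271142108
-0.17 0.10888355189715862 0.6197435871597071 0.6702659727283569
-0.15 0.10906866036418854 0.6194928885915121 0.6692837621800277
-0.13 0.10901318826642367 0.6194162232801146 0.6691315566302458
f 0.6410 e -0.2660
t 4.38 tcp [ 0.6733 -0.1683  0.124 ] az 98.52 zdev [ 2.0e-04  1.7e-03 -1.0e+00] grip 0.0138 108.0 F [-0.  -0.2 -2.5]
shift cm [ 2.59 -0.11  6.  ] turn z 0.02
```

move_arm --pt "0 -0.25 2.5 0 0 0 0" --pt "0 0 2.5 0 0 0 0" --pt "0 0 1.0 0 0 0 0" --pt "0 0 0 0 0 0 0" --pt "0 0 0 0 0 0 0"

```text
time: 5.0
eef_pos: [0.6685, -0.1731, 0.0672]
tcp_rot: [2.056, 2.374, 0.001]
force: [0.9, -0.6, -2.1]
grip_width: 0.0139
grip_force: 108.0
```

move_arm --pt "1 0 0 0 0 0 0" --pt "1 0 0 0 0 0 0" --pt "1 0 0 0 0 0 0" --pt "1 0 0 0 0 0 0" --pt "0 0 0 0 0 0 0"

```text
time: 5.62
eef_pos: [0.6621, -0.1319, 0.0664]
tcp_rot: [-2.055, -2.376, 0.0]
force: [-0.7, 0.0, -1.8]
grip_width: 0.0142
grip_force: 108.0
```

```bash
python3 - <<'E'
from h import *
s=snap('top','t3.png')
v,u=np.mgrid[120:260,280:440]; uv=np.c_[u.ravel(),v.ravel()]; P=depthpts(s,uv); F=P[:,:2]@f; E_=P[:,:2]@e
k=(abs(F-.642)<.03)&(P[:,2]>.035)&(P[:,2]<.057)&(E_>-.18); print(k.sum(), 'tip e',E_[k].max(),F[k].min(),F[k].max(),np.median(P[k,2]))
go(.638,-.168,.064)
cv2.imwrite('pics/t3c.png',cv2.resize(s['frame'][120:250,230:430,::-1],(800,520),interpolation=cv2.INTER_CUBIC))
E
```

```text
449 tip e -0.08951257660296526 0.6120269356379306 0.662538549150078 0.05046631217542145
f 0.6353 e -0.2290
t 5.67 tcp [ 0.6622 -0.1326  0.0664] az 98.27 zdev [-1.e-04 -3.e-04 -1.e+00] grip 0.0142 108.0 F [ 0.  -0.2 -2. ]
shift cm [6.1  0.24 0.23] turn z -0.23
```

View pics/t3c.png

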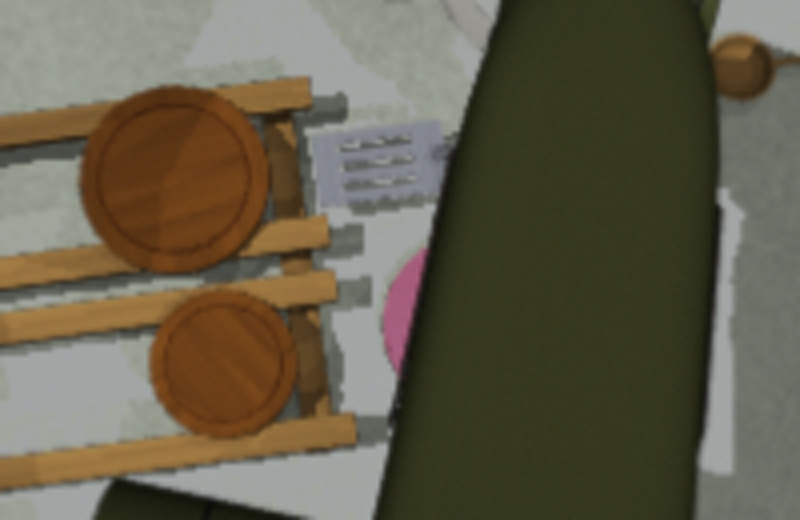

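The blade (385,165 in the crop) points into the big mat's lane. It sits about 3 mm low in x and its top is about 9 mm below the slat tops. I'll correct that and slide it under.

move_arm --pt "0 0.3 0.2 0 0 -0.2 0" --pt "1.5 0 0 0 0 0 0" --pt "1.5 0 0 0 0 0 0" --pt "1.5 0 0 0 0 0 0" --pt "1.5 0 0 0 0 0 0"

```text
time: 6.3
eef_pos: [0.6562, -0.0719, 0.0644]
tcp_rot: [-2.052, -2.379, -0.0]
force: [-0.6, -0.3, -2.0]
grip_width: 0.0138
grip_force: 108.0
```

move_arm --pt "0 0 0 0 0 0 0" --pt "0 0 0 0 0 0 0"

```text
time: 6.55
eef_pos: [0.6566, -0.0733, 0.0644]
tcp_rot: [2.052, 2.378, -0.0]
force: [0.9, -0.2, -2.0]
grip_width: 0.014
grip_force: 108.0
```

```bash
python3 - <<'E'
from h import *
go(.640,-.168,.075)
E
```

```text
f 0.6386 e -0.1696
t 6.55 tcp [ 0.6566 -0.0733  0.0644] az 98.43 zdev [ 3.e-04 -5.e-04 -1.e+00] grip 0.014 108.0 F [ 0.9 -0.2 -2. ]
shift cm [ 0.16  0.14 -1.06] turn z -0.07
```

move_arm --pt "0 0 -1.1 0 0 0 0" --pt "0 0 -0.8 0 0 0 0" --pt "0 0 -0.8 0 0 0 0" --pt "0.1 0 -0.8 0 0 0 0" --pt "0.1 0 -0.8 0 0 0 0"

```text
time: 7.18
eef_pos: [0.6562, -0.0713, 0.1079]
tcp_rot: [2.053, 2.378, 0.0]
force: [0.1, 0.1, -2.6]
grip_width: 0.0137
grip_force: 107.9
```

move_arm --pt "0.25 0 -0.8 0 0 0 0" --pt "0.25 0 -0.8 0 0 0 0" --pt "0.4 0 -0.75 0 0 0 0" --pt "0.4 0 -0.75 0 0 0 0" --pt "0 0 0 0 0 0 0"

```text
time: 7.8
eef_pos: [0.6548, -0.0581, 0.1392]
tcp_rot: [2.051, 2.378, 0.001]
force: [-0.0, 0.3, -1.6]
grip_width: 0.0141
grip_force: 107.9
```

```bash
cat > mat.py <<'E'
from h import *
def look(nm):
    s=snap('scene',nm); o=telemetry.observe()
    h,w=400,640; v,u=np.mgrid[100:300,260:500]; uv=np.c_[u.ravel(),v.ravel()]; P=depthpts(s,uv)
    F=P[:,:2]@f; E_=P[:,:2]@e; hsv=cv2.cvtColor(s['frame'],cv2.COLOR_RGB2HSV)[100:300,260:500].reshape(-1,3)
    k=(abs(F-.64)<.07)&(P[:,2]>.064)&(P[:,2]<.2)&(E_>-.08)&(E_<.25)&(hsv[:,1]>60)
    print('mat pts',k.sum(),'e',np.percentile(E_[k],[2,98]).round(4),'z',np.percentile(P[k,2],[2,98]).round(4))
    A=np.c_[E_[k],P[k,2]]; 
    C=np.c_[F[k],A]; n=np.linalg.svd(C-C.mean(0))[2][2]; print('plane normal f,e,z',n.round(3),'tilt',np.degrees(np.arccos(abs(n[2]))).round(1))
    go(.64,-.1,.15)
E
python3 -c "
from mat import *
look('s4.png')"
```

```text
mat pts 829 e [-0.0273  0.1933] z [0.0643 0.1456]
plane normal f,e,z [-0.085 -0.442 -0.893] tilt 26.7
f 0.6388 e -0.1544
t 7.85 tcp [ 0.6546 -0.0583  0.1387] az 98.43 zdev [ 9.e-04 -3.e-04 -1.e+00] grip 0.014 107.9 F [-0.4 -0.3 -1.5]
shift cm [ 5.44  0.12 -1.13] turn z -0.07
```

View pics/s4.png

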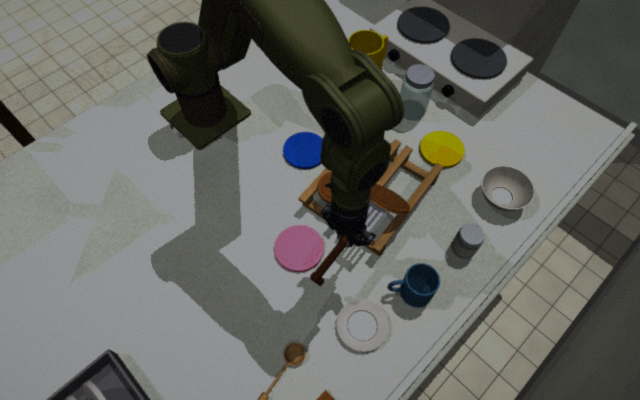

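The scene view shows the big mat at (390,199) tilted up on the blade and the small mat (325,187) in place. I'll refit its tilt using only the points above the slats.

```bash
sed -i 's/P\[:,2\]>.064/P[:,2]>.075/; s/(E_<.25)/(E_<.16)/' mat.py; python3 -c "
from mat import *
look('s5.png')"
```

```text
mat pts 730 e [-0.0269  0.0587] z [0.0774 0.1454]
plane normal f,e,z [0.046 0.619 0.784] tilt 38.4
f 0.6385 e -0.1545
t 7.90 tcp [ 0.6543 -0.0585  0.1384] az 98.42 zdev [ 2.e-04 -3.e-04 -1.e+00] grip 0.0141 107.9 F [ 0.6 -1.7 -2.2]
shift cm [ 5.45  0.14 -1.17] turn z -0.08
```

The tilt is 38°, as planned, with no slip. Continuing.

move_arm --pt "0.5 0 -0.7 0 0 0 0" --pt "0.55 0 -0.7 0 0 0 0" --pt "0.65 0 -0.6 0 0 0 0" --pt "0.65 0 -0.6 0 0 0 0" --pt "0 0 0 0 0 0 0"

```text
time: 8.52
eef_pos: [0.6512, -0.0345, 0.1652]
tcp_rot: [2.051, 2.379, 0.001]
force: [0.2, -1.5, -1.9]
grip_width: 0.0139
grip_force: 107.9
```

```bash
python3 -c "
from mat import *
look('s6.png')"
```

```text
mat pts 226 e [0.0038 0.0366] z [0.1064 0.1694]
plane normal f,e,z [-0.002 -0.909 -0.417] tilt 65.4
f 0.6387 e -0.1307
t 8.57 tcp [ 0.6511 -0.0349  0.1648] az 98.45 zdev [ 8.e-04 -2.e-04 -1.e+00] grip 0.0142 107.9 F [ 0.7 -0.2 -1.3]
shift cm [3.07 0.12 1.48] turn z -0.05
```

move_arm --pt "0.75 0 -0.45 0 0 0 0" --pt "0.75 0 -0.45 0 0 0 0" --pt "0.85 0 -0.3 0 0 0 0" --pt "0.85 0 -0.25 0 0 0 0" --pt "0 0 0 0 0 0 0"

```text
time: 9.2
eef_pos: [0.6462, -0.0026, 0.1791]
tcp_rot: [2.051, 2.379, 0.001]
force: [0.4, -0.7, -1.0]
grip_width: 0.014
grip_force: 108.0
```

move_arm --pt "0.8 0 0 0 0 0 0" --pt "0.8 0 0 0 0 0 0" --pt "0.8 0 0 0 0 0 0" --pt "0.8 0 0 0 0 0 0" --pt "0 0 0 0 0 0 0"

```text
time: 9.82
eef_pos: [0.6413, 0.0289, 0.1788]
tcp_rot: [-2.051, -2.379, -0.0]
force: [-0.1, -0.4, -1.3]
grip_width: 0.0139
grip_force: 108.0
```

```bash
python3 -c "
from mat import *
look('s7.png')
s=snap('scene','s7.png')"
```

```text
mat pts 853 e [0.0624 0.1057] z [0.0788 0.1743]
plane normal f,e,z [-0.637  0.54  -0.55 ] tilt 56.6
f 0.6386 e -0.0667
t 9.88 tcp [0.6414 0.0284 0.1788] az 98.45 zdev [ 0.e+00 -2.e-04 -1.e+00] grip 0.0135 108.0 F [ 1.6  0.5 -1.9]
shift cm [-3.33  0.14  2.88] turn z -0.05
```

View pics/s7.png

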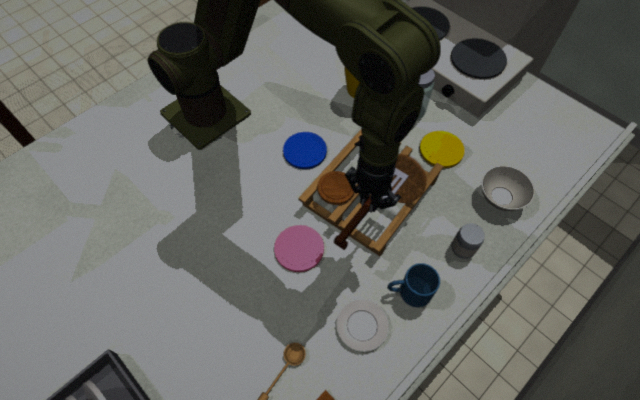

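The mat stands just about upright: its cork face is visible at (410,178), and the blade is against it at (395,183). I'll push further.

move_arm --pt "0.8 0 0 0 0 0 0" --pt "0.8 0 0 0 0 0 0" --pt "0.8 0 0 0 0 0 0" --pt "0 0 0 0 0 0 0" --pt "0 0 0 0 0 0 0"

```text
time: 10.55
eef_pos: [0.638, 0.0519, 0.1788]
tcp_rot: [2.052, 2.379, -0.0]
force: [0.4, -0.4, -3.0]
grip_width: 0.0142
grip_force: 108.0
```

```bash
python3 -c "
from mat import *
look('s8.png')
s=snap('top','t8.png')
v,u=np.mgrid[130:260,180:340]; uv=np.c_[u.ravel(),v.ravel()]
P=depthpts(s,uv);F=P[:,:2]@f; E_=P[:,:2]@e
for a in np.arange(.04,.2,.02):
    k=(abs(F-.64)<.03)&(abs(E_-a)<.01); print(a.round(2),k.sum(),np.percentile(P[k,2],[10,50,90]).round(3))
cv2.imwrite('pics/t8c.png',cv2.resize(s['frame'][120:250,180:380,::-1],(800,520),interpolation=cv2.INTER_CUBIC))
"
```

```text
mat pts 121 e [-0.0734  0.1568] z [0.0751 0.1975]
plane normal f,e,z [-0.482 -0.412 -0.774] tilt 39.3
f 0.6386 e -0.0431
t 10.60 tcp [0.638  0.0517 0.1788] az 98.41 zdev [ 0.e+00 -2.e-04 -1.e+00] grip 0.0142 108.0 F [ 0.5 -0.3 -2.1]
shift cm [-5.69  0.15  2.88] turn z -0.09Traceback (most recent call last):
  File "<string>", line 8, in <module>
    k=(abs(F-.64)<.03)&(abs(E_-a)<.01); print(a.round(2),k.sum(),np.percentile(P[k,2],[10,50,90]).round(3))
                                                                 ~~~~~~~~~~~~~^^^^^^^^^^^^^^^^^^^
    return _quantile_unchecked(
        a, q, axis, out, overwrite_input, method, keepdims, weights)
    return _ureduce(a,
                    func=_quantile_ureduce_func,
    ...<5 lines>...
                    overwrite_input=overwrite_input,
                    method=method)
    r = func(a, **kwargs)
    result = _quantile(arr,
                       quantiles=q,
    ...<2 lines>...
                       out=out,
                       weights=wgt)
    slices_having_nans = np.isnan(arr[-1, ...])
                                  ~~~^^^^^^^^^
IndexError: index -1 is out of bounds for axis 0 with size 0
```

Few points remain above 75 mm, so the mat seems to have fallen over. I'll retreat level and check.

move_arm --pt "-3 0 0 0 0 0 0" --pt "-5 0 0 0 0 0 0" --pt "-5 0 0 0 0 0 0" --pt "-5 0 0 0 0 0 0" --pt "-4 0 0 0 0 0 0"

```text
time: 11.28
eef_pos: [0.6702, -0.1683, 0.1787]
tcp_rot: [2.054, 2.377, -0.0]
force: [0.6, 0.4, -1.5]
grip_width: 0.0135
grip_force: 108.0
```

```bash
python3 -c "
from mat import *
s=snap('top','t9.png')
v,u=np.mgrid[130:260,180:340]; uv=np.c_[u.ravel(),v.ravel()]
P=depthpts(s,uv);F=P[:,:2]@f; E_=P[:,:2]@e
for x in (.62,.64,.66):
  for a in np.arange(-.04,.2,.03):
    k=(abs(F-x)<.01)&(abs(E_-a)<.01); print(x,a.round(2),k.sum(),np.median(P[k,2]).round(4) if k.any() else '')
k=(P[:,2]>.064)&(P[:,2]<.09)&(F<.565); q=P[k,:2]; print('small',cv2.minEnclosingCircle(q.astype(np.float32)),np.median(P[k,2]))
k=(P[:,2]>.066)&(P[:,2]<.09)&(F>.565)&(E_>.0); q=P[k,:2]; print('big',cv2.minEnclosingCircle(q.astype(np.float32)),np.median(P[k,2]))
cv2.imwrite('pics/t9c.png',cv2.resize(s['frame'][110:260,180:420,::-1],(800,500),interpolation=cv2.INTER_CUBIC))
go(.5,-.43,.018)
"
```

```text
0.62 -0.04 35 -0.0005
0.62 -0.01 33 -0.0019
0.62 0.02 37 -0.0007
0.62 0.05 32 -0.0007
0.62 0.08 59 0.0702
0.62 0.11 51 0.0712
0.62 0.14 54 0.0705
0.62 0.17 57 0.0717
0.62 0.2 45 0.0194
0.64 -0.04 49 -0.0006
0.64 -0.01 49 -0.0011
0.64 0.02 49 -0.0006
0.64 0.05 52 -0.0005
0.64 0.08 53 0.0705
0.64 0.11 57 0.0706
0.64 0.14 53 0.0707
0.64 0.17 51 0.0704
0.64 0.2 30 0.0191
0.66 -0.04 46 -0.0008
0.66 -0.01 47 -0.0
0.66 0.02 45 -0.001
0.66 0.05 49 -0.001
0.66 0.08 53 0.0711
0.66 0.11 53 0.071
0.66 0.14 52 0.071
0.66 0.17 53 0.0706
0.66 0.2 27 0.0195
small ((0.4857079088687897, 0.1299869865179062), 0.15376915037631989) 0.07108292302664544
big ((0.6156208515167236, 0.20446807146072388), 0.10305838286876678) 0.07089236189740865
f 0.6377 e -0.2711
t 11.32 tcp [ 0.6708 -0.1738  0.1785] az 98.08 zdev [ 0.0011 -0.0052 -1.    ] grip 0.014 108.0 F [ 2.8 -4.2 -1.4]
shift cm [-15.91 -13.66  16.13] turn z -0.42
```

View pics/t9c.png

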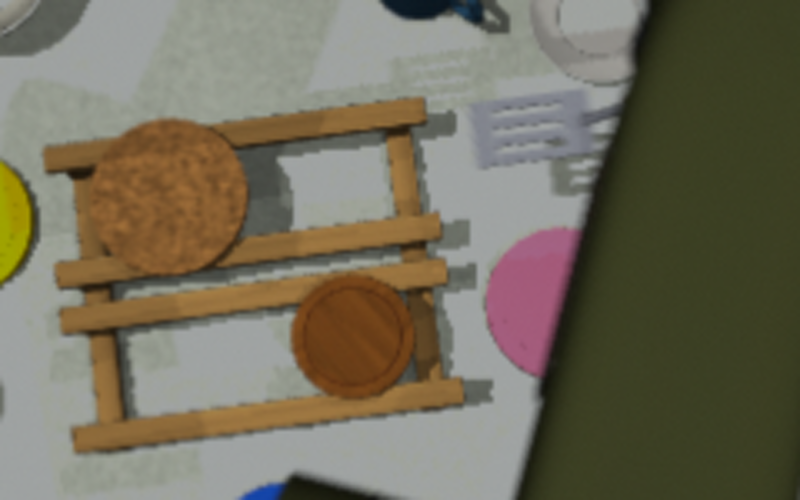

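The big mat lies cork up and flat at (168,195) in the crop, cork face at 71 mm, and the small mat (352,335) is undisturbed. Now I return the turner to its original spot.

move_arm --pt "-3 -3.5 0 0 0 0 0" --pt "-3.4 -4 0 0 0 0 0" --pt "-3.4 -4 0 0 0 0 0" --pt "-3.4 -4 0 0 0 0 0" --pt "-3.2 -4 0 0 0 0 0"

```text
time: 11.95
eef_pos: [0.5, -0.3579, 0.1789]
tcp_rot: [2.053, 2.378, -0.0]
force: [-0.3, -0.3, -2.2]
grip_width: 0.0139
grip_force: 108.0
```

move_arm --pt "0 0 3 0 0 0 0" --pt "0 0 4 0 0 0 0" --pt "0 0 4 0 0 0 0" --pt "0 0 2 0 0 0 0" --pt "0 0 0 0 0 0 0"

```text
time: 12.58
eef_pos: [0.4996, -0.3556, 0.047]
tcp_rot: [-2.05, -2.375, 0.001]
force: [-1.0, -0.7, -1.1]
grip_width: 0.0138
grip_force: 108.1
```

```bash
python3 -c "
from h import *
go(.4377,-.4393,.018)
s=snap('wrist')
for uv in ([290,130],[345,130],[320,130]):
    print(depthpts(s,[uv])[0].round(4))"
```

```text
f 0.4416 e -0.4255
t 12.57 tcp [ 0.4996 -0.3556  0.047 ] az 98.39 zdev [-0.0035  0.0025 -1.    ] grip 0.0138 108.1 F [-1.  -0.7 -1.1]
shift cm [-1.39 -0.38  2.89] turn z -0.11
[ 0.4775 -0.2958  0.0314]
[ 0.5026 -0.2921  0.031 ]
[ 0.4912 -0.2938  0.0312]
```

move_arm --pt "-1.3 -0.3 0.5 0 0 0 0" --pt "0 0 1.2 0 0 0 0" --pt "0 0 0.7 0 0 0 0" --pt "0 0 0.4 0 0 0 0" --pt "0 0 0 0 0 0 0"

```text
time: 13.25
eef_pos: [0.4998, -0.3694, 0.0203]
tcp_rot: [-2.052, -2.378, 0.0]
force: [-0.0, 0.2, -1.8]
grip_width: 0.0139
grip_force: 108.1
```

move_arm --pt "0 0 0 0 0 0 1.6" --pt "0 0 0 0 0 0 2" --pt "0 0 0 0 0 0 3" --pt "0 0 0 0 0 0 5" --pt "0 0 0 0 0 0 5" --force 20

```text
time: 13.88
eef_pos: [0.5003, -0.3699, 0.0209]
tcp_rot: [2.052, 2.378, 0.0]
force: [-0.7, -0.1, -0.4]
grip_width: 0.0503
grip_force: 0.0
```

move_arm --pt "0 0 0 0 0 0 5" --pt "0 0 -2 0 0 0 6" --pt "0 0 -5 0 0 0 6" --pt "0 0 -5 0 0 0 6" --pt "0 0 -5 0 0 0 6"

```text
time: 14.5
eef_pos: [0.5, -0.3697, 0.1923]
tcp_rot: [-2.052, -2.378, 0.0]
force: [0.9, -0.1, -0.3]
grip_width: 0.0603
grip_force: 0.0
```

```bash
python3 -c "
from h import *
s=snap('wrist','w9.png'); go(.4377,-.4393,.018)
v,u=np.mgrid[0:300,270:370]; uv=np.c_[u.ravel(),v.ravel()]; P=depthpts(s,uv)
F=P[:,:2]@f-.4377; E_=P[:,:2]@e+.4393
for a in np.arange(-.12,.16,.03):
    k=(abs(F)<.008)&(abs(E_-a)<.01)
    if k.any(): print(a.round(2),np.percentile(P[k,2],[50,90]).round(4))"
```

```text
f 0.4424 e -0.4422
t 14.55 tcp [ 0.5029 -0.3719  0.2   ] az 98.41 zdev [ 0.0093 -0.0069 -0.9999] grip 0.06 0.0 F [ 0.9 -1.2  5.1]
shift cm [ 0.43 -0.62 18.2 ] turn z -0.09
-0.12 [0.0404 0.0412]
-0.09 [0.0406 0.0417]
-0.06 [0.0406 0.0415]
-0.03 [0.0406 0.0417]
0.0 [0.0405 0.0414]
0.03 [0.0272 0.0409]
0.06 [0.002  0.0073]
0.09 [0.0009 0.0024]
0.12 [0.0014 0.0026]
0.15 [-0.0013 -0.0004]
```

View pics/w9.png

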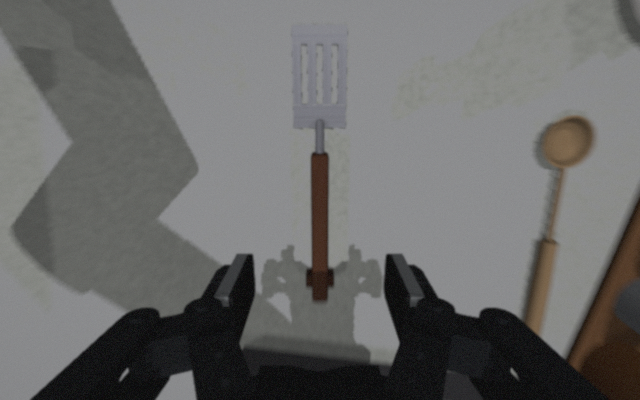

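The turner lies flat on the counter (handle top 41 mm, blade top about 2 mm), blade at (320,77), clear of the fingers. Handing in.

```bash
python3 -c "
from workcell import env
print(env.hand_in())"
```

```text
the job is handed in; nothing more can be done
None
```

I flipped the big mat with the turner's blade: it lies cork up and flat on the rack, the small mat is where it was, the turner is flat on the counter, and the job was handed in at about 14.6 s (no verdict was returned).

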